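# Set the leather splitter to the third click and feed the heel block

### The job

Set the green bench splitter: with the fingertips, gently push its red thickness lever away from the home end of its slot, counting the clicks, to the third click and never past it, and leave it resting there. Then push the block of stacked brown leather along its channel until it is fully home against the steel gate. Push only: do not grip the lever or lift anything, and leave the other things on the bench and on the machine where they are.

Things in the scene. Friction and masses are not known exactly. Their poses are not given: they have to be found in the camera images.
- splitter: Green bench splitter, fixed. Flat bed 300 x 360 mm (its x, y), top 30 mm above the bench. Origin: centre of the bed's underside, at bench height; x points from the robot's side to the far side, y left, z up; yaw up to 0.3 rad. Feed channel in the right half, lever in the left. Behind them, cheeks (from x = 32 mm, y -160 to -40; 85 mm above the bench) and motor box (x 67 to 143, y 35 to 165; 100 mm).
- gauge (a joint): Place of the red lever along its slot, m: 0 at the home end (start, red mark), growing towards splitter +y. A notch every 14 mm (black marks): first click 0.014, second 0.028, third 0.042, then 0.056, 0.070 (end). About 5 N pushes it over the crest half way between notches; it then snaps forward off the finger into the next notch and rests within 1 mm of it.
- gauge_top (a point): Centre of the top of the red lever, an upright flat-sided red grip 26 mm (splitter x) by 18 mm (y) by 44 mm high; top 75.5 mm above the bench. Moves with the lever; at home it is at x = -50, y = +60 mm in the splitter's frame. The bed beside it is clear for 90 mm on the home side (-y).
- gate_face (a point): Point on the face of the steel gate plate that closes the feed channel's far end: x = +30, y = -100 mm in the splitter's frame, 47 mm above the bench. Gate 90 mm wide, top 75 mm above the bench. The channel runs back along splitter x from it to its open mouth at x = -145 mm; its floor is the bed, its two steel rails are 66 mm apart and 12 mm high.
- heel: Loose block of stacked brown sole leather, 60 x 60 x 34 mm, 0.09 to 0.18 kg, lying in the feed channel (about 3 mm play a side). Origin: centre of its underside, 30 mm above the bench; axes nearly those of the splitter. Home against the gate its origin is at x = 0, y = -100 mm in the splitter's frame; it starts 45 to 80 mm short of that.
- spool: Bystander: yellow thread spool, 32 mm wide, 34 mm tall, standing on the splitter's bed near the robot's edge between channel and lever. Origin: centre of its underside.
- tin: Bystander: round brass and steel rivet tin, 48 mm wide, 28 mm high, on the splitter's bed beyond the lever's home end, towards the far side. Origin: centre of its underside.
- glue: Bystander: white glue jar, 90 mm wide, 160 mm tall, on the bench at the left. Origin: centre of its underside.
- dye: Bystander: blue dye bottle, 60 mm wide, 170 mm tall, on the bench at the left. Origin: centre of its underside.
- driver: Bystander: yellow-handled screwdriver lying on the bench at the right.
- hammer: Bystander: hammer lying on the bench at the right.
- spare: Bystander: spare dark leather block, 60 x 60 x 26 mm, on the bench at the left near the robot. Origin: centre of its underside.
There are look-alikes about, which are no part of the job. Leave any purple or turquoise look-alike of the heel alone.

How it is judged:
On the way, in this order (a step that is already met when the one before it is completed fails the run):
1. the lever rests in the third notch, no longer touched, while the leather block is still short of the gate (value of joint gauge between 0.039 and 0.045 m and velocity of joint gauge between -0.005 and 0.005 m/s and contact force between the fingers and gauge below 0.2 N and x of heel in the frame of splitter below -0.02 m), for 0.2 s.
2. the leather block is fully home against the gate (x of heel in the frame of splitter between -0.004 and 0.004 m and y of heel in the frame of splitter between -0.106 and -0.094 m and z of heel in the frame of splitter below 0.034 m and linear speed of heel below 0.01 m/s), for 0.2 s.
At the end, for the whole second after the job is handed in: The lever rests in the third notch (joint 0.042 within 3 mm) and the block lies flat in the channel, fully home against the gate (within 4 mm) and at rest (all of step 2 and value of joint gauge between 0.039 and 0.045 m and velocity of joint gauge between -0.005 and 0.005 m/s); the robot touches nothing.
It fails at once if the lever is pushed past the third click (value of joint gauge above 0.05 m).
It fails at once if the lever is gripped or forced, instead of pushed gently (contact force between the fingers and gauge above 20 N).
It fails at once if the leather block is lifted (height (world z) of heel above 0.042 m).
It fails at once if the leather block is tipped (angle between heel's own z axis and vertical above 0.3 rad).
It fails at once if a bystander is moved by more than 15 mm (distance of any of spool, tin, glue, dye, driver, hammer, spare from where it was at the start of the episode above 0.015 m).
It also fails if it takes over 61 s, if anything falls off the work surface, if the arm or the gripper's body presses on something with over 40 N, if the wrist force passes 120 N, or if a joint passes its speed limit or range.

### The arm

A 6-joint arm with a two-finger parallel gripper is mounted at the origin on the work surface. World frame = base frame: x ahead of the robot, y to its left, z up, the work surface at z = 0. Lengths are in m, angles in rad, forces in N, time in s.
With the tool pointing down it reaches from about 0.35 to 0.725 m from the base axis. Payload 4.3 kg.
Tool frame: the origin (TCP) lies at the very end of the fingers, on their centre line; the grasp point (between the pads) lies 19 mm behind it; z points along the fingers, y is the direction in which the jaws open and shut (so a half turn about z gives the same grasp; the last joint's range is limited). The gripper opens to 85 mm and grips with 20 to 120 N. Pads are 22 mm wide; open, the fingers measure 114 mm over their backs; the gripper's body (76 mm by 85 mm) begins 54 mm behind the grasp point. The pads swing forward as they close: fully open they stand 13 mm farther back than shut.
Start: joints at [-1.238, 0.377, 0.081, 1.274, 0, 1.46], TCP at [0.246, -0.52, 0.194] pointing down, gripper open.
Joint ranges: [-2.72, 2.72], [-0.84, 1.66], [-1.02, 1.22], [-1.77, 2.12], [-1.37, 1.28], [-3.14, 3.14]. Speed limits (rad/s): [2.57, 2.57, 3.14, 3.14, 3.14, 3.14].

### API

Orientations are given as a unit quaternion [x, y, z, w].
In Python, from workcell import arm gives the robot as it stands. The module is installed in compiled form; this text tells all that it offers.
- The arm moves only by the tool apply_moves, never from a script. Its argument "series" is a list of rows, each a list of 6 numbers: the shift along the tool's x, y, z in cm, then the turn, a rotation vector about the tool's x, y, z in rad. A call has 1 to 5 rows; each row shifts and turns the commanded pose from where the row before left it, along the tool's axes as they then stand; what a row does not reach is not made up. A row lasts 1/10 s, in which the tool goes at most 50 mm and 8.59 degrees, less where a joint would pass 70% of its speed; a pose out of reach is approached as far as the arm can. A call is refused whole if a number of a shift passes 5 or a number of a turn 0.15, either way. A call with a gripper value outside its range is refused whole. "jaw" is the opening, from 0 (shut) to 1 (fully open), set as the call begins (left out, the last holds). The fingers move at their own pace and stop on an object; the grip force is fixed at half the most. Time passes only in rows, so rows that do not move let the fingers close. It gives the time, the measured TCP pose, the force and the opening at its end, in the units of the state.
- arm.get_obs(): the state, without advancing time (a new reading comes with each control period).
- arm.snapshot(name): name is "side" or "top" or "wrist"; returns (picture, depth): 400x640x3 uint8, blue, green, red; 400x640 float32, m along the optical axis (not along the pixel's ray), 0 where there is no reading.
- arm.camera_params(name): a dict with "mtx" (3x3 intrinsics, pixels), "world_from_camera" (4x4, takes a point from camera to world coordinates). Camera axes: x right, y down, z forward; pixel columns grow to the right and rows downward; lengths in m; the calibration is good to about 2 mm. A picture is of the moment at which its call begins: read the wrist's pose just before it. camera_params takes no time and is no camera call; for the wrist camera it gives the pose at the moment of the call.
- arm.sign_off(): hands the job in, once; it reports no verdict.
The state is a dict: "clock": time; "qpos": joint angles; "qd": joint speeds; "effort": joint torques, N m; "position": TCP position; "eef_rot": TCP orientation; "ft_force": force on the tool from outside, world axes, zero at the start; "moment": the same for the moment, N m; "grip_width": finger opening in m.
Only numpy, scipy, OpenCV 4.12 (cv2) and the standard library are available. Lean on these libraries where they do the work, as an engineer would, in place of code of your own. Each camera call takes 0.05 s, during which the arm holds its last target. There are 200 camera calls.

## Working session

There is one attempt and no reset: what is moved stays moved. The work goes in short steps, Python scripts to look and compute and a tool call to move; the robot and the scene stay as the last step left them, time stands still between calls to the robot, and variables do not carry over. Pictures are saved under pics/ and viewed, about 8 in all and at most 12, crops included, and the job is handed in when it is done.

Besides the shell and the picture viewer there is one more tool, called as a command line: name --pt "numbers of a row" for each row, then --argument value for the rest. apply_moves: Moves the arm, as the interface text tells. Its arguments: {"type":"object","properties":{"series":{"type":"array"},"jaw":{"type":"number"}},"required":["series"]}

```bash
mkdir -p pics; cat > h.py <<'E'
from workcell import arm
import numpy as np, cv2
def pts(name):
    P=arm.camera_params(name); im,d=arm.snapshot(name)
    K=np.array(P["mtx"]);T=np.array(P["world_from_camera"])
    v,u=np.mgrid[:400,:640]
    c=np.stack([(u-K[0,2])/K[0,0]*d,(v-K[1,2])/K[1,1]*d,d],-1)
    w=c@T[:3,:3].T+T[:3,3]; w[d==0]=np.nan
    return im,d,w
E
python3 - <<'E'
from h import *
o=arm.get_obs();print(o)
for n in("top","side"):
    im,d,w=pts(n);cv2.imwrite(f"pics/{n}1.png",im);np.savez(f"{n}1.npz",im=im,w=w)
    print(arm.camera_params(n))
E
```

```text
{'clock': 0.0, 'qpos': array([-1.23829803e+00,  3.78085654e-01,  7.96216128e-02,  1.27442787e+00,
        7.37855538e-06,  1.46047634e+00]), 'qd': array([ 0.00029499, -0.00076448,  0.0002889 ,  0.00227181, -0.0006453 ,
        0.00089   ]), 'effort': array([-5.94110879e-04, -4.63605094e+01,  2.69875842e+01,  2.10106984e-02,
       -6.45104228e-05,  3.61985684e-06]), 'position': array([ 0.24613183, -0.5188288 ,  0.19314643]), 'eef_rot': array([ 9.75588429e-01,  2.19604462e-01, -1.12492284e-04, -1.04174013e-03]), 'ft_force': array([-0.14930522, -0.48121388, -0.06698672]), 'moment': array([ 0.01496001,  0.03774424, -0.00357626]), 'grip_width': 0.08490190571751119}
{'mtx': array([[425.23955316,   0.        , 311.58440253],
       [  0.        , 425.23955316, 206.25520583],
       [  0.        ,   0.        ,   1.        ]]), 'world_from_camera': array([[-0.02229322, -0.99632584,  0.08269121,  0.37212289],
       [-0.99972038,  0.02156377, -0.00970416, -0.00840762],
       [ 0.00788537, -0.08288442, -0.99652797,  1.40966267],
       [ 0.        ,  0.        ,  0.        ,  1.        ]])}
{'mtx': array([[391.58885992,   0.        , 327.02706325],
       [  0.        , 391.58885992, 192.20773159],
       [  0.        ,   0.        ,   1.        ]]), 'world_from_camera': array([[-0.97806783, -0.10943852,  0.17721885,  0.27719954],
       [-0.20751817,  0.58502256, -0.78401837,  0.8690831 ],
       [-0.01787522, -0.80359928, -0.59490223,  0.73569602],
       [ 0.        ,  0.        ,  0.        ,  1.        ]])}
```

View pics/top1.png

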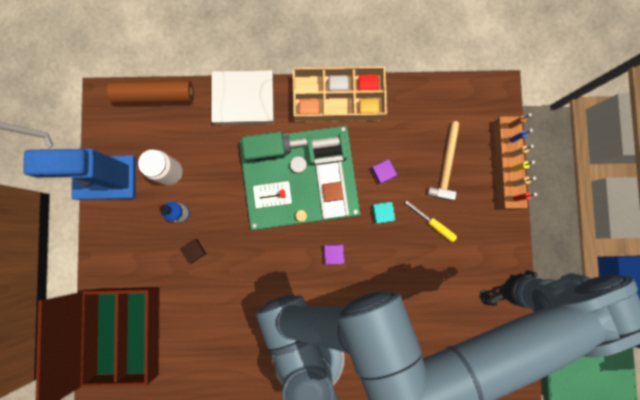

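View pics/side1.png

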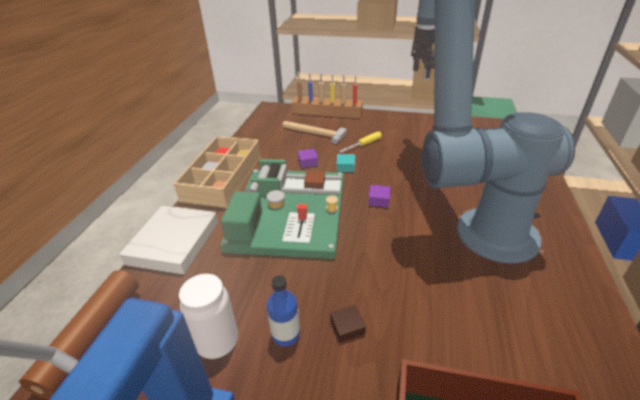

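The top view shows the splitter around (300,178), the red lever at (282,195) with home on its right, the brown heel in the channel at (332,190), the spool at (301,216) and the tin at (298,164). The side view agrees. 

Candidates for the heel are brown in the channel (332,190), purple (334,254), purple (384,171), turquoise (384,212) and dark spare (193,251). I choose (332,190). For the lever, the red compartment (369,82) and the red tools in the rack aren't on the splitter, so I choose (282,195).

```bash
python3 - <<'E'
from h import *
from scipy.spatial.transform import Rotation as R
for n in("top","side"):
    D=np.load(n+"1.npz");im=D["im"];w=D["w"];hsv=cv2.cvtColor(im,cv2.COLOR_BGR2HSV);H,S,V=np.moveaxis(hsv.astype(int),-1,0)
    reg=(abs(w[...,0]-.44)<.25)&(abs(w[...,1]-.04)<.27)
    g=reg&(H>60)&(H<85)&(S>80)&(w[...,2]>.022)&(w[...,2]<.036)
    k=cv2.morphologyEx(g.astype(np.uint8),cv2.MORPH_OPEN,np.ones((3,3)))>0
    P=w[k][:,:2].astype(np.float32); print(n,k.sum(),np.median(w[k][:,2]),cv2.minAreaRect(P*1000))
    m=reg&(w[...,2]>.02)
    red=m&((H<6)|(H>174))&(S>170)&(V>120); ys,xs=np.nonzero(red);print("red",len(xs),xs.mean(),ys.mean(),np.nanmean(w[red],0),np.nanpercentile(w[red],[5,95],axis=0))
    br=m&(H<14)&(S>80)&(V<140)&(w[...,2]>.045)&~red; 
    nb,l,st,c=cv2.connectedComponentsWithStats(br.astype(np.uint8))
    for i in range(1,nb):
        if st[i,4]>40: print("br",st[i],c[i],np.median(w[l==i],0),cv2.minAreaRect(w[l==i][:,:2].astype(np.float32)*1000))
T=np.load("top1.npz")["im"]
cv2.imwrite("pics/crop.png",cv2.resize(T[115:240,225:375],None,fx=5,fy=4.8,interpolation=cv2.INTER_CUBIC))
E
```

```text
top 3796 0.03019194398321856 ((560.0595092773438, 15.428512573242188), (248.28402709960938, 357.37603759765625), 6.762142181396484)
red 23 281.7391304347826 193.56521739130434 [0.52489399 0.07176209 0.07666756] [[0.51719197 0.06747562 0.07443808]
 [0.53316208 0.0772013  0.07993535]]
side 0 nan ((0.0, 0.0), (0.0, 0.0), 0.0)
red 0 nan nan [nan nan nan] [nan nan nan]
br [305 177  20  11  97] [314.29896907 183.82474227] [ 0.52733754 -0.06124361  0.05553313] ((522.3984985351562, -64.97211456298828), (63.062644958496094, 27.7659912109375), 32.403709411621094)
  return _methods._mean(a, axis=axis, dtype=dtype,
  ret = ret.dtype.type(ret / rcount)
<stdin>:10: RuntimeWarning: Mean of empty slice.
<stdin>:10: RuntimeWarning: Mean of empty slice
  return np.nanmean(a, axis, out=out, keepdims=keepdims)
```

View pics/crop.png

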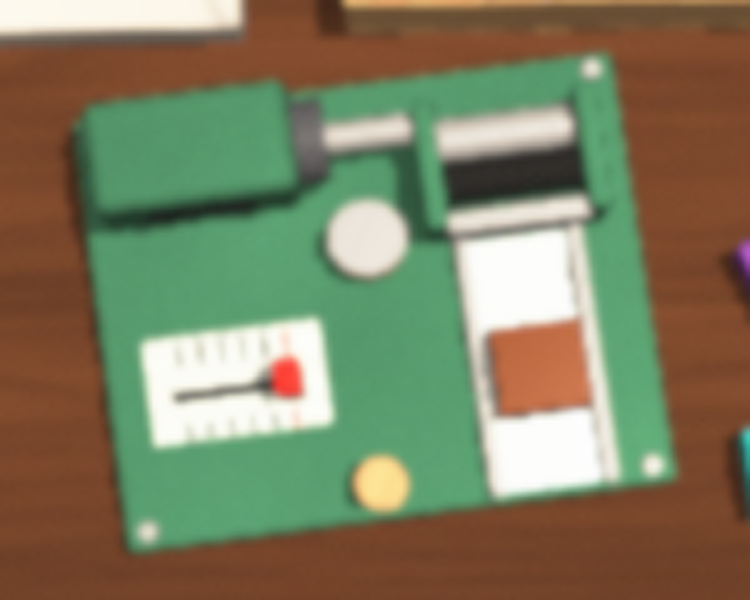

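The crop confirms the choice: the red lever is at home by the red mark, and the brown block sits in the white channel. First estimate of the splitter is origin ≈ (0.586, 0.0185), yaw ≈ 0.118. Next I align the tool with it, shut the jaws and move above the bed on the lever's home side for a close wrist view.

apply_moves --pt "0 0 0 0 0 0.15" --pt "0 0 0 0 0 0.15" --pt "0 0 0 0 0 0.025" --pt "2.5 -3.6 0 0 0 0" --pt "2.5 -3.6 0 0 0 0" --jaw 0

```text
clock: 0.6
position: [0.2875, -0.4418, 0.1935]
eef_rot: [0.998, 0.059, 0.0, -0.0]
ft_force: [0.5, -0.5, 0.2]
grip_width: 0.0124
```

apply_moves --pt "2.5 -3.6 0 0 0 0" --pt "2.5 -3.6 0 0 0 0" --pt "2.5 -3.6 0 0 0 0" --pt "2.5 -3.6 0 0 0 0" --pt "2.5 -3.6 0 0 0 0"

```text
clock: 1.1
position: [0.3909, -0.247, 0.194]
eef_rot: [0.998, 0.06, 0.0, -0.0]
ft_force: [0.5, 0.3, 0.6]
grip_width: -0.0
```

apply_moves --pt "2.5 -3.6 0 0 0 0" --pt "2.5 -3.6 0 0 0 0" --pt "2.5 -3.6 0 0 0 0" --pt "2.5 -3.6 0 0 0 0" --pt "0 0 0 0 0 0"

```text
clock: 1.6
position: [0.4744, -0.0897, 0.1939]
eef_rot: [0.998, 0.064, 0.0, -0.001]
ft_force: [-0.5, -1.0, 0.4]
grip_width: 0.0
```

```bash
python3 - <<'E'
from h import *
from scipy.spatial.transform import Rotation as R
o=arm.get_obs();print(o["clock"],o["position"],R.from_quat(o["eef_rot"]).as_matrix().round(4),o["grip_width"],o["ft_force"])
im,d,w=pts("wrist");cv2.imwrite("pics/w1.png",im);np.savez("w1.npz",im=im,w=w)
print(arm.camera_params("wrist"))
E
```

```text
1.6 [ 0.47442947 -0.08971513  0.19389224] [[ 9.919e-01  1.270e-01  6.000e-04]
 [ 1.270e-01 -9.919e-01  1.700e-03]
 [ 8.000e-04 -1.600e-03 -1.000e+00]] 1.3917792221767939e-05 [-0.54654453 -0.96146093  0.36757098]
{'mtx': array([[291.15677418,   0.        , 321.69618479],
       [  0.        , 291.15677418, 202.59748804],
       [  0.        ,   0.        ,   1.        ]]), 'world_from_camera': array([[ 1.23176133e-01, -9.51306409e-01, -2.82566374e-01,
         5.43742753e-01],
       [-9.92384724e-01, -1.18205747e-01, -3.46404546e-02,
        -8.13408152e-02],
       [-4.47282900e-04,  2.84681430e-01, -9.58622075e-01,
         3.73663214e-01],
       [ 0.00000000e+00,  0.00000000e+00,  0.00000000e+00,
         1.00000000e+00]])}
```

View pics/w1.png

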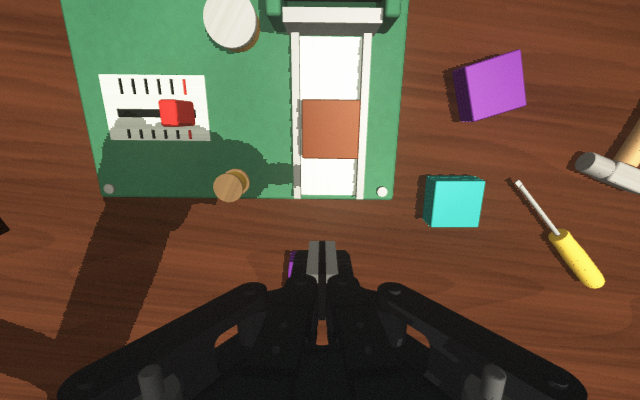

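The wrist view clearly shows the lever at (177,112), the heel at (331,128), the gate at (333,15), the spool at (231,185) and the tin at (231,18). The arm stopped short of target, so I measure from here.

```bash
cat > meas.py <<'E'
from h import *
def meas(im,w,o,yaw):
    H,S,V=np.moveaxis(cv2.cvtColor(im,cv2.COLOR_BGR2HSV).astype(int),-1,0)
    c,s=np.cos(yaw),np.sin(yaw); q=w[...,:2]-o
    L=np.stack([q[...,0]*c+q[...,1]*s,-q[...,0]*s+q[...,1]*c],-1)*1000; z=w[...,2]*1000
    reg=(abs(L[...,0])<170)&(abs(L[...,1])<200)
    def rep(n,m):
        m=cv2.morphologyEx(m.astype(np.uint8),cv2.MORPH_OPEN,np.ones((3,3)))>0
        if m.sum()<10: print(n,"none");return
        print(n,m.sum(),"lo",np.percentile(L[m],1,axis=0).round(1),"hi",np.percentile(L[m],99,axis=0).round(1),"z",np.median(z[m]).round(1),"rect",[np.round(a,1) for a in cv2.minAreaRect(L[m].astype(np.float32))])
    red=((H<6)|(H>172))&(S>150)
    rep("lever",reg&red&(z>70)&(z<82)&(L[...,1]>0))
    rep("heel",reg&(z>58)&(z<70)&(L[...,1]<-60)&(L[...,0]<25)&(H<15))
    rep("spool",reg&(z>60)&(z<70)&(L[...,1]>-60)&(L[...,0]<-80))
    rep("tin",reg&(z>52)&(z<64)&(abs(L[...,1]-10)<45)&(L[...,0]>-20))
    rep("gate",reg&(z>70)&(z<79)&(L[...,1]<-40)&(L[...,0]>0))
    rep("rails",reg&(z>38)&(z<45)&(L[...,1]<-40))
    return L,z,H,S
E
python3 - <<'E'
from meas import *
D=np.load("w1.npz");o=np.array([.5858,.0185]);yaw=.118
L,z,H,S=meas(D["im"],D["w"],o,yaw)
bed=(abs(z-30)<6)&(abs(L[...,0])<190)&(abs(L[...,1])<210)
# edges: near (x vs y), right, left
def edge(a,lo,hi,f):
    b=1-a; P=[]
    for t in np.arange(lo,hi,5):
        m=bed&(abs(L[...,a]-t)<2.5)
        if m.sum()>3: P.append((t,f(L[m][:,b])))
    P=np.array(P); k=np.polyfit(*P.T,1); r=P[:,1]-np.polyval(k,P[:,0]); g=abs(r)<3
    print(k:=np.polyfit(*P[g].T,1),g.sum(),len(g))
edge(1,-170,175,np.min); edge(0,-140,-20,np.min); edge(0,-140,-20,np.max)
E
```

```text
lever 480 lo [-61.8  50.7] hi [-38.3  67.4] z 75.3 rect [array([-50. ,  59.4]), array([23.7, 17.6]), np.float64(0.2)]
heel 3363 lo [ -94.5 -129.6] hi [-36.4 -71.5] z 64.0 rect [array([ -65.5, -100.8]), array([59.1, 59.4]), np.float64(89.4)]
spool 679 lo [-142.8   -4.5] hi [-112.7   26. ] z 63.9 rect [array([-127.5,   10.8]), array([31.9, 31.3]), np.float64(89.4)]
tin 2199 lo [ 12.4 -27.1] hi [51.3 20.6] z 58.6 rect [array([31.8, -2.6]), array([40.4, 50.2]), np.float64(0.2)]
gate 1722 lo [  29.3 -146. ] hi [ 41.4 -49.3] z 75.0 rect [array([ 35.4, -97.2]), array([106.7,  12.9]), np.float64(89.7)]
rails 2527 lo [-143.4 -140.9] hi [ 29.2 -59.2] z 42.0 rect [array([ -58., -100.]), array([ 82.2, 175.6]), np.float64(89.9)]
[ 3.95517012e-03 -1.48957143e+02] 59 69
[-6.55783129e-03 -1.79777470e+02] 24 24
[-3.45438007e-03  1.78563779e+02] 24 24
```

The splitter pose holds to about 1 mm: lever (-50, 59.5), heel x = -65.5, y = -100.8, gate face +30. Now above the bed on the lever's home side, at splitter (-50, +15).

apply_moves --pt "1.8 -2.7 0 0 0 0.009" --pt "1.8 -2.7 0 0 0 0" --pt "1.8 -2.7 0 0 0 0" --pt "1.8 -2.7 0 0 0 0" --pt "0 0 0 0 0 0"

```text
clock: 2.15
position: [0.5335, 0.0227, 0.1937]
eef_rot: [0.998, 0.056, 0.0, -0.0]
ft_force: [-0.4, -0.5, 0.2]
grip_width: 0.0
```

```bash
cat > loc.py <<'E'
from h import *
from scipy.spatial.transform import Rotation as R
a=arm.get_obs();q=a["position"][:2]-[.5858,.0185];c,s=np.cos(.118),np.sin(.118)
M=R.from_quat(a["eef_rot"]).as_matrix()
print(a["clock"],"split xy mm",(q@np.array([[c,-s],[s,c]])*1000).round(1),"z",(a["position"][2]*1000).round(1),"yaw",np.arctan2(M[1,0],M[0,0]).round(4),"tilt",M[:2,2].round(4),"F split",(a["ft_force"][:2]@np.array([[c,-s],[s,c]])).round(2),a["ft_force"][2].round(2))
E
python3 loc.py
```

```text
2.15 split xy mm [-51.4  10.4] z 193.7 yaw 0.1128 tilt [0.0003 0.0007] F split [-0.45 -0.44] 0.23
```

apply_moves --pt "0 0 3.5 0 0 0" --pt "0 0 3.5 0 0 0" --pt "0 0 3.5 0 0 0" --pt "0 0 3.5 0 0 0" --pt "0 0 0 0 0 0"

```text
clock: 2.65
position: [0.5271, 0.0199, 0.0495]
eef_rot: [0.999, 0.054, -0.005, -0.0]
ft_force: [-0.6, 0.1, 0.3]
grip_width: 0.0003
```

```bash
python3 loc.py; python3 - <<'E'
from h import *
im,d,w=pts("wrist");cv2.imwrite("pics/w2.png",im);np.savez("w2.npz",im=im,w=w)
E
```

```text
2.65 split xy mm [-58.1   8.4] z 49.5 yaw 0.1078 tilt [-0.0103  0.0001] F split [-0.59  0.21] 0.27
```

View pics/w2.png

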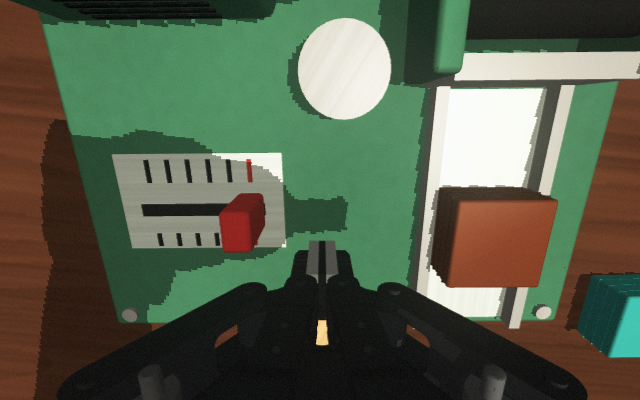

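Fingertips are at (322,250), clear of the lever at (240,225), and everything is still in place. I correct x and approach.

apply_moves --pt "0.8 -0.5 0 0 0 -0.007" --pt "0 -0.5 0 0 0 0" --pt "0 -0.5 0 0 0 0" --pt "0 -0.4 0 0 0 0" --pt "0 0 0 0 0 0"

```text
clock: 3.2
position: [0.5386, 0.0418, 0.0547]
eef_rot: [0.998, 0.058, 0.001, 0.0]
ft_force: [0.2, -0.4, 0.2]
grip_width: -0.0002
```

```bash
python3 loc.py
```

```text
3.2 split xy mm [-44.1  28.7] z 54.7 yaw 0.117 tilt [ 0.001 -0.   ] F split [ 0.11 -0.42] 0.16
```

apply_moves --pt "-0.6 -0.1 0.3 0 0 0" --pt "0 -0.1 0 0 0 0" --pt "0 -0.1 0 0 0 0" --pt "0 -0.1 0 0 0 0" --pt "0 0 0 0 0 0"

```text
clock: 3.7
position: [0.532, 0.0444, 0.0511]
eef_rot: [0.998, 0.058, 0.0, 0.0]
ft_force: [-0.5, -0.2, -0.3]
grip_width: -0.0001
```

```bash
python3 loc.py
```

```text
3.7 split xy mm [-50.4  32. ] z 51.1 yaw 0.1158 tilt [ 0.0001 -0.0001] F split [-0.56 -0.12] -0.26
```

Good. Now slow pushing, 1 mm per row.

apply_moves --pt "0 -0.1 0 0 0 0" --pt "0 -0.1 0 0 0 0" --pt "0 -0.1 0 0 0 0" --pt "0 -0.1 0 0 0 0" --pt "0 -0.1 0 0 0 0"

```text
clock: 4.2
position: [0.5313, 0.0494, 0.0511]
eef_rot: [0.998, 0.058, -0.0, 0.0]
ft_force: [0.5, 0.5, -0.3]
grip_width: -0.0
```

apply_moves --pt "0 -0.1 0 0 0 0" --pt "0 -0.1 0 0 0 0" --pt "0 -0.1 0 0 0 0"

```text
clock: 4.5
position: [0.531, 0.0524, 0.0511]
eef_rot: [0.998, 0.058, 0.0, 0.0]
ft_force: [0.5, 0.2, 0.1]
grip_width: -0.0
```

```bash
python3 loc.py
```

```text
4.5 split xy mm [-50.5  40.1] z 51.1 yaw 0.1158 tilt [ 0.0001 -0.0001] F split [0.51 0.16] 0.14
```

apply_moves --pt "0 -0.1 0 0 0 0" --pt "0 -0.1 0 0 0 0"

```text
clock: 4.7
position: [0.5307, 0.0543, 0.0511]
eef_rot: [0.998, 0.058, 0.0, 0.0]
ft_force: [-0.3, -0.1, 1.1]
grip_width: -0.0002
```

apply_moves --pt "0 -0.1 0 0 0 0"

```text
clock: 4.8
position: [0.5306, 0.0553, 0.0511]
eef_rot: [0.998, 0.058, 0.0, 0.0]
ft_force: [0.1, -0.9, -0.6]
grip_width: 0.0002
```

apply_moves --pt "0 -0.1 0 0 0 0"

```text
clock: 4.9
position: [0.5305, 0.0563, 0.0511]
eef_rot: [0.998, 0.058, -0.0, 0.0]
ft_force: [0.4, 0.3, -0.2]
grip_width: 0.0001
```

apply_moves --pt "0 -0.1 0 0 0 0"

```text
clock: 5.0
position: [0.5304, 0.0573, 0.0511]
eef_rot: [0.998, 0.058, 0.0, 0.0]
ft_force: [-1.1, 0.5, -0.6]
grip_width: 0.0002
```

```bash
python3 loc.py; python3 - <<'E'
from meas import *
for n in("wrist","top"):
    im,d,w=pts(n); print(n); L,z,H,S=meas(im,w,np.array([.5858,.0185]),.118)
    cv2.imwrite(f"pics/{n}3.png",im)
    if n=="wrist":
        m=(abs(z-62)<10)&(abs(L[...,0]+55)<20)&(abs(L[...,1]-35)<25)&(S<90)
        print("finger",m.sum(),np.percentile(L[m],[2,98],axis=0).round(1) if m.sum() else "")
E
```

```text
5.0 split xy mm [-50.5  45.1] z 51.1 yaw 0.1158 tilt [ 0. -0.] F split [-1.06  0.59] -0.56
wrist
lever 926 lo [-60.6  51.4] hi [-37.3  68.2] z 75.2 rect [array([-49.7,  60. ]), array([17. , 25.2]), np.float64(87.8)]
heel 8503 lo [ -93.8 -128.7] hi [-35.5 -70.1] z 63.8 rect [array([ -64.9, -100.2]), array([61.5, 59.9]), np.float64(89.9)]
spool none
tin 7167 lo [ 13.2 -26. ] hi [67.5 48.9] z 58.5 rect [array([49.9,  8.5]), array([85.3, 50.2]), np.float64(39.4)]
gate 5323 lo [  29.3 -111.1] hi [ 69.8 -40.8] z 75.0 rect [array([ 51., -77.]), array([73.5, 43.7]), np.float64(89.4)]
rails 6704 lo [-141.5 -141.1] hi [ 76.1 -41. ] z 41.7 rect [array([-31.1, -91. ]), array([106.4, 227.1]), np.float64(88.5)]
finger 0 
top
lever none
heel 344 lo [ -96.6 -129.9] hi [-37.9 -71.5] z 64.0 rect [array([ -67.2, -100.8]), array([59.7, 60.3]), np.float64(89.3)]
spool 63 lo [-144.8   -3.8] hi [-115.7   22.1] z 64.6 rect [array([-130.4,    9.6]), array([25.4, 28.9]), np.float64(82.2)]
tin 12 lo [ 31.6 -26.8] hi [ 39.9 -16.4] z 58.7 rect [array([ 36.1, -21.6]), array([9.7, 8.2]), np.float64(82.2)]
gate 69 lo [  27.8 -145.2] hi [ 55.9 -64.2] z 75.4 rect [array([  34.1, -102.3]), array([84.1, 25.8]), np.float64(74.5)]
rails 12 lo [ -86.3 -141.2] hi [ -75.6 -133.8] z 42.0 rect [array([ -80.9, -137.3]), array([ 6.6, 10. ]), np.float64(81.6)]
```

View pics/wrist3.png

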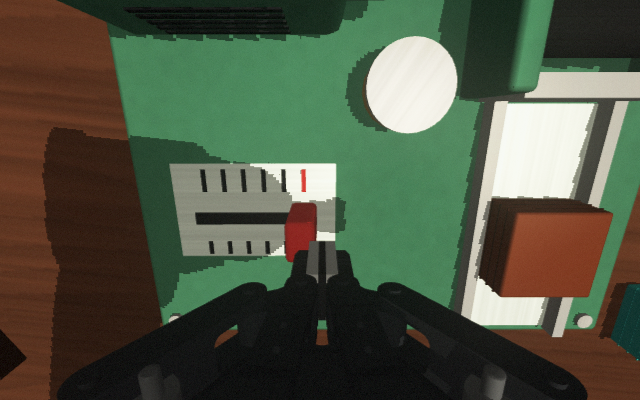

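The lever is still at home, with the narrow grey fingertips (308–338, 250) almost on its face (318,235). Continuing in 1 mm rows.

apply_moves --pt "0 -0.1 0 0 0 0"

```text
clock: 5.2
position: [0.5303, 0.0582, 0.0511]
eef_rot: [0.998, 0.058, 0.0, 0.0]
ft_force: [-0.3, 0.2, 0.2]
grip_width: -0.0001
```

apply_moves --pt "0 -0.1 0 0 0 0"

```text
clock: 5.3
position: [0.5302, 0.0593, 0.0511]
eef_rot: [0.998, 0.058, 0.0, 0.0]
ft_force: [-1.2, -0.4, 0.0]
grip_width: -0.0004
```

apply_moves --pt "0 -0.1 0 0 0 0"

```text
clock: 5.4
position: [0.53, 0.0603, 0.0511]
eef_rot: [0.998, 0.058, 0.0, 0.0]
ft_force: [0.3, 0.1, -0.3]
grip_width: 0.0001
```

apply_moves --pt "0 -0.1 0 0 0 0"

```text
clock: 5.5
position: [0.5299, 0.0613, 0.0511]
eef_rot: [0.998, 0.058, 0.0, 0.0]
ft_force: [-0.0, -0.0, 0.4]
grip_width: -0.0002
```

```bash
cat > lev.py <<'E'
from meas import *
import io,contextlib
exec(open("loc.py").read())
im,d,w=pts("wrist");f=io.StringIO()
with contextlib.redirect_stdout(f): meas(im,w,np.array([.5858,.0185]),.118)
print("\n".join(f.getvalue().split("\n")[:2]))
E
python3 lev.py
```

```text
5.5 split xy mm [-50.4  49.1] z 51.1 yaw 0.1158 tilt [ 0.     -0.0001] F split [-0.03 -0.04] 0.39
lever 786 lo [-55.7  51.3] hi [-37.3  68.4] z 75.1 rect [array([-47.5,  60. ]), array([17.4, 20.9]), np.float64(89.7)]
heel 8522 lo [ -93.7 -128.6] hi [-35.6 -70. ] z 63.8 rect [array([-65. , -99.8]), array([61.6, 59.8]), np.float64(89.8)]
```

```bash
python3 - <<'E'
from h import *
P=arm.camera_params("wrist");K=P["mtx"];Ti=np.linalg.inv(P["world_from_camera"])
p=arm.get_obs()["position"];c=Ti[:3,:3]@p+Ti[:3,3];print("tcp px",(K@c/c[2])[:2],c[2])
im,d,w=pts("wrist");q=w[...,:2]-[.5858,.0185];c,s=np.cos(.118),np.sin(.118)
L=(q@np.array([[c,-s],[s,c]]))*1000
for v in range(228,300,6):
    print(v,[(int(u),*L[v,u].round(0),round(float(w[v,u,2])*1000)) for u in (296,304,311,318,326,334,341,348)])
cv2.imwrite("pics/w4.png",cv2.resize(im[180:330,220:420],None,fx=4,fy=4,interpolation=cv2.INTER_CUBIC))
E
```

```text
tcp px [324.51979541 228.11323493] 0.19260788666287462
228 [(296, np.float64(-41.0), np.float64(66.0), 75), (304, np.float64(-41.0), np.float64(61.0), 75), (311, np.float64(-41.0), np.float64(57.0), 76), (318, np.float64(-41.0), np.float64(53.0), 76), (326, np.float64(-59.0), np.float64(48.0), 30), (334, np.float64(-59.0), np.float64(42.0), 30), (341, np.float64(-59.0), np.float64(37.0), 30), (348, np.float64(-59.0), np.float64(32.0), 30)]
234 [(296, np.float64(-44.0), np.float64(66.0), 75), (304, np.float64(-45.0), np.float64(61.0), 75), (311, np.float64(-44.0), np.float64(57.0), 76), (318, np.float64(-45.0), np.float64(53.0), 75), (326, np.float64(-63.0), np.float64(48.0), 30), (334, np.float64(-63.0), np.float64(42.0), 30), (341, np.float64(-63.0), np.float64(37.0), 30), (348, np.float64(-63.0), np.float64(32.0), 30)]
240 [(296, np.float64(-48.0), np.float64(66.0), 75), (304, np.float64(-48.0), np.float64(61.0), 75), (311, np.float64(-48.0), np.float64(57.0), 76), (318, np.float64(-48.0), np.float64(53.0), 76), (326, np.float64(-67.0), np.float64(48.0), 32), (334, np.float64(-68.0
[... 2983 characters left out ...]
0), 138), (311, np.float64(-40.0), np.float64(55.0), 138), (318, np.float64(-47.0), np.float64(53.0), 126), (326, np.float64(-45.0), np.float64(49.0), 130), (334, np.float64(-40.0), np.float64(46.0), 137), (341, np.float64(-40.0), np.float64(44.0), 137), (348, np.float64(-40.0), np.float64(41.0), 137)]
294 [(296, np.float64(-39.0), np.float64(60.0), 142), (304, np.float64(-40.0), np.float64(57.0), 142), (311, np.float64(-40.0), np.float64(55.0), 141), (318, np.float64(-50.0), np.float64(53.0), 126), (326, np.float64(-46.0), np.float64(49.0), 133), (334, np.float64(-40.0), np.float64(47.0), 141), (341, np.float64(-41.0), np.float64(44.0), 140), (348, np.float64(-40.0), np.float64(42.0), 141)]
```

View pics/w4.png

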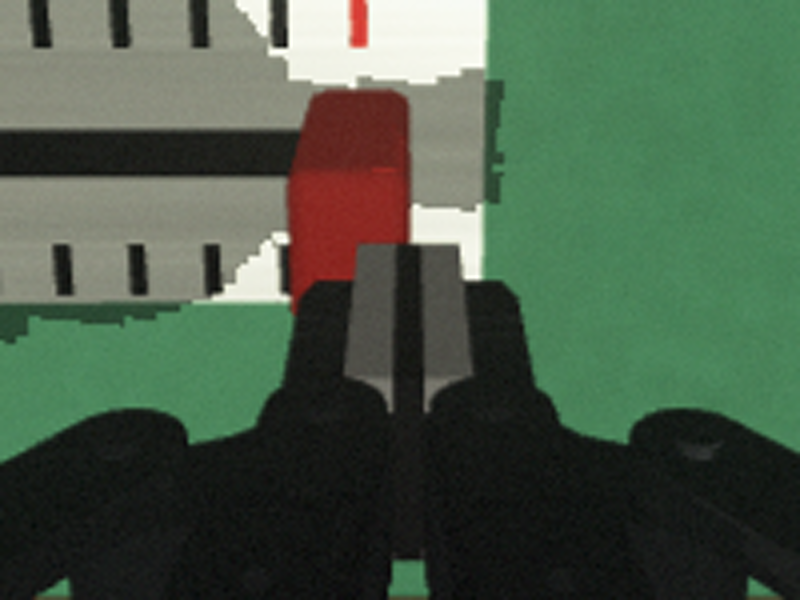

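The image and depth show the fingertips at about z 96 mm, hovering over the lever (top 75), while the reported TCP z is 51. That explains the lack of contact: the reported TCP is about 45 mm below the real tips. I check this with the side camera before relying on it.

```bash
python3 - <<'E'
from h import *
c,s=np.cos(.118),np.sin(.118);A=np.array([[c,-s],[s,c]])
for n in("wrist","side"):
    im,d,w=pts(n);L=(w[...,:2]-[.5858,.0185])@A*1000;z=w[...,2]*1000
    H,S,V=np.moveaxis(cv2.cvtColor(im,cv2.COLOR_BGR2HSV).astype(int),-1,0)
    m=(abs(L[...,0]+50)<25)&(abs(L[...,1]-49)<30)&(z>79)
    for a in range(79,130,5):
        k=m&(z>=a)&(z<a+5)
        if k.sum(): print(n,a,k.sum(),np.percentile(L[k],[2,98],axis=0).round(1).tolist())
    if n=="side":
        P=arm.camera_params(n);Ti=np.linalg.inv(P["world_from_camera"]);p=arm.get_obs()["position"]
        q=Ti[:3,:3]@p+Ti[:3,3];q=(P["mtx"]@q/q[2])[:2];print("tcp px",q);x,y=q.astype(int)
        cv2.imwrite("pics/s4.png",cv2.resize(im[y-70:y+50,x-80:x+80],None,fx=5,fy=5,interpolation=cv2.INTER_CUBIC))
E
```

```text
wrist 89 27 [[-41.5, 45.1], [-40.7, 57.5]]
wrist 94 189 [[-45.5, 39.2], [-40.4, 63.0]]
wrist 99 248 [[-45.4, 37.9], [-40.5, 64.0]]
wrist 104 278 [[-45.5, 38.0], [-40.5, 64.2]]
wrist 109 302 [[-45.5, 38.1], [-40.5, 64.0]]
wrist 114 315 [[-45.4, 38.0], [-40.5, 63.9]]
wrist 119 207 [[-44.9, 38.9], [-40.5, 63.8]]
wrist 124 562 [[-62.0, 43.3], [-39.7, 60.3]]
wrist 129 578 [[-52.5, 25.9], [-38.2, 75.7]]
side 84 3 [[-53.7, 53.9], [-48.8, 55.7]]
side 89 6 [[-62.5, 53.0], [-42.9, 57.5]]
side 94 8 [[-62.2, 54.9], [-42.1, 64.3]]
side 99 14 [[-63.2, 55.4], [-42.6, 65.8]]
side 104 13 [[-63.3, 54.5], [-42.7, 64.5]]
side 109 15 [[-63.2, 49.3], [-42.1, 64.6]]
side 114 14 [[-62.3, 50.2], [-43.4, 64.7]]
side 119 6 [[-63.1, 50.7], [-46.7, 63.8]]
side 129 4 [[-65.4, 42.6], [-63.5, 58.5]]
tcp px [302.74724448 210.20112922]
```

View pics/s4.png

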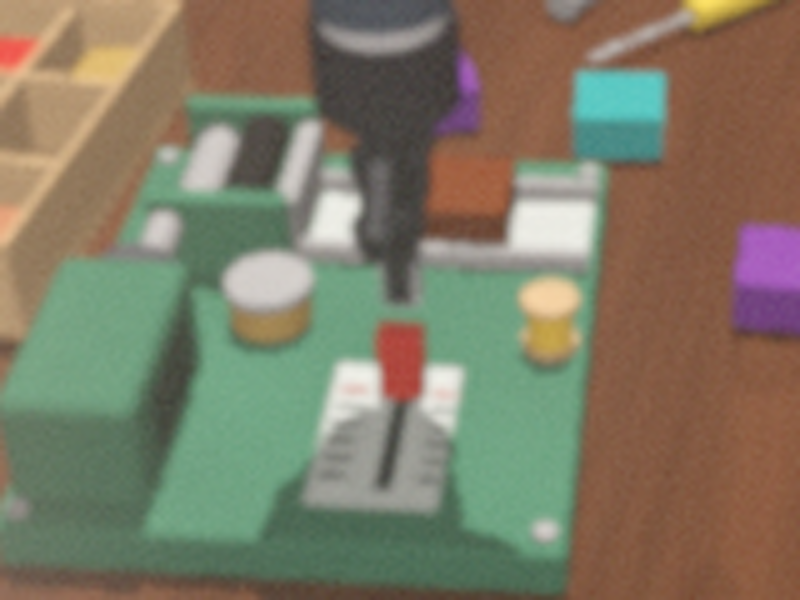

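Both cameras agree that the tips really are at z ≈ 89 mm, about 38 mm higher than the reported TCP, with xy about right (tip centre ≈ TCP + (−1, +2)). The lever hasn't been touched and the other things are in place. So I treat the reported z as 38 mm low, back off on the home side, descend in steps and re-measure the tips.

apply_moves --pt "0.1 1 0 0 0 0" --pt "0 1 0 0 0 0" --pt "0 1 0 0 0 0" --pt "0 0 0 0 0 0"

```text
clock: 6.1
position: [0.5348, 0.0298, 0.0511]
eef_rot: [0.998, 0.057, 0.0, 0.0]
ft_force: [-0.0, 0.4, -0.7]
grip_width: 0.0003
```

apply_moves --pt "0 0 0.8 0 0 0" --pt "0 0 0.8 0 0 0" --pt "0 0 0.8 0 0 0" --pt "0 0 0.8 0 0 0" --pt "0 0 0 0 0 0"

```text
clock: 6.6
position: [0.5328, 0.0318, 0.0173]
eef_rot: [0.998, 0.058, -0.002, -0.0]
ft_force: [-0.1, -0.2, -0.7]
grip_width: 0.0001
```

```bash
cat > tip.py <<'E'
from meas import *
exec(open("loc.py").read())
A=np.array([[c,-s],[s,c]])
t=(a["position"][:2]-[.5858,.0185])@A*1000; zt=a["position"][2]*1000
im,d,w=pts("wrist");L=(w[...,:2]-[.5858,.0185])@A*1000;z=w[...,2]*1000
H,S,V=np.moveaxis(cv2.cvtColor(im,cv2.COLOR_BGR2HSV).astype(int),-1,0)
m=(abs(L[...,0]-t[0])<16)&(abs(L[...,1]-t[1])<22)&(z>34)&(S<110)&(z<zt+75)
print("tip lowest z",np.percentile(z[m],1).round(1) if m.any() else None,"y",np.percentile(L[m][:,1],[1,99]).round(1) if m.any() else "")
r=((H<6)|(H>172))&(S>150)&(z>72)&(z<80)&(abs(L[...,0]+50)<18)&(L[...,1]>30)&(L[...,1]<150)
if r.any(): print("lever top",r.sum(),"y lo/hi",np.percentile(L[r][:,1],[3,97]).round(1),"gauge mm ~",(np.percentile(L[r][:,1],[3,97]).mean()-59.8).round(1))
E
python3 tip.py
```

```text
6.6 split xy mm [-51.1  19.5] z 17.3 yaw 0.1162 tilt [-0.0031  0.0001] F split [-0.17 -0.14] -0.73
tip lowest z 59.8 y [ 8.2 34.6]
lever top 1472 y lo/hi [51.2 67.2] gauge mm ~ -0.6
```

Tip depth confirmed at about 58–60 mm. I go down 7 mm more and then approach; the finger back is at y 34.6 and the lever face at 51.

apply_moves --pt "0 -0.3 0.4 0 0 0" --pt "0 -0.3 0.3 0 0 0" --pt "0 -0.3 0 0 0 0" --pt "0 -0.3 0 0 0 0" --pt "0 0 0 0 0 0"

```text
clock: 7.15
position: [0.5331, 0.0439, 0.0123]
eef_rot: [0.998, 0.058, 0.0, 0.0]
ft_force: [-0.8, -0.7, 0.2]
grip_width: -0.0003
```

```bash
python3 tip.py
```

```text
7.15 split xy mm [-49.3  31.5] z 12.3 yaw 0.1165 tilt [0.0004 0.    ] F split [-0.87 -0.61] 0.2
tip lowest z 55.0 y [20.2 46.6]
lever top 1245 y lo/hi [51.3 67.3] gauge mm ~ -0.5
```

apply_moves --pt "0 -0.1 0 0 0 0" --pt "0 -0.1 0 0 0 0" --pt "0 -0.1 0 0 0 0" --pt "0 -0.1 0 0 0 0"

```text
clock: 7.6
position: [0.5326, 0.0475, 0.0121]
eef_rot: [0.998, 0.058, 0.0, 0.0]
ft_force: [-0.8, -0.2, 0.0]
grip_width: 0.0001
```

apply_moves --pt "0 -0.1 0 0 0 0" --pt "0 -0.1 0 0 0 0"

```text
clock: 7.8
position: [0.5324, 0.0488, 0.0121]
eef_rot: [0.998, 0.058, 0.0, 0.001]
ft_force: [-0.6, -3.4, 0.2]
grip_width: -0.0003
```

apply_moves --pt "0 -0.1 0 0 0 0"

```text
clock: 7.9
position: [0.5323, 0.0496, 0.0121]
eef_rot: [0.998, 0.058, 0.0, 0.001]
ft_force: [0.1, -4.8, 1.0]
grip_width: -0.0003
```

apply_moves --pt "0 -0.1 0 0 0 0"

```text
clock: 8.0
position: [0.5322, 0.0505, 0.0122]
eef_rot: [0.998, 0.058, 0.0, 0.001]
ft_force: [-0.0, -5.3, 0.5]
grip_width: -0.0002
```

```bash
python3 tip.py
```

```text
8.0 split xy mm [-49.4  38.1] z 12.2 yaw 0.1152 tilt [ 0.0002 -0.002 ] F split [-0.64 -5.26] 0.49
tip lowest z 54.3 y [26.9 53. ]
lever top 1194 y lo/hi [54.6 70.1] gauge mm ~ 2.6
```

Contact made at about 5 N, lever at about 2.6–3 mm. Continuing until the force drops (a click).

apply_moves --pt "0 -0.1 0 0 0 0" --pt "0 -0.1 0 0 0 0"

```text
clock: 8.25
position: [0.5319, 0.0527, 0.0121]
eef_rot: [0.998, 0.058, 0.0, 0.001]
ft_force: [-0.2, -5.0, 1.4]
grip_width: 0.0002
```

apply_moves --pt "0 -0.1 0 0 0 0"

```text
clock: 8.35
position: [0.5317, 0.0545, 0.0121]
eef_rot: [0.998, 0.058, 0.0, -0.0]
ft_force: [-0.6, -0.4, 1.1]
grip_width: 0.0
```

apply_moves --pt "0 -0.1 0 0 0 0"

```text
clock: 8.45
position: [0.5315, 0.0564, 0.012]
eef_rot: [0.998, 0.058, -0.0, -0.001]
ft_force: [-0.6, -0.4, -1.4]
grip_width: 0.0002
```

apply_moves --pt "0 -0.1 0 0 0 0"

```text
clock: 8.55
position: [0.5313, 0.0573, 0.012]
eef_rot: [0.998, 0.058, -0.0, -0.001]
ft_force: [-0.0, -0.3, 0.2]
grip_width: -0.0001
```

```bash
python3 tip.py
```

```text
8.55 split xy mm [-49.6  45. ] z 12.0 yaw 0.1163 tilt [-0.0003  0.0016] F split [-0.07 -0.26] 0.23
tip lowest z 54.2 y [33.6 60.1]
lever top 1242 y lo/hi [65.1 81. ] gauge mm ~ 13.3
```

First click (gauge ≈ 14 mm) at TCP y ≈ 41. I expect the second near 55 and the third near 69.

apply_moves --pt "0 -0.1 0 0 0 0" --pt "0 -0.1 0 0 0 0" --pt "0 -0.1 0 0 0 0" --pt "0 -0.1 0 0 0 0" --pt "0 -0.1 0 0 0 0"

```text
clock: 9.1
position: [0.5309, 0.0614, 0.0121]
eef_rot: [0.998, 0.058, 0.0, 0.0]
ft_force: [-0.3, -0.7, 0.3]
grip_width: 0.0
```

apply_moves --pt "0 -0.1 0 0 0 0" --pt "0 -0.1 0 0 0 0" --pt "0 -0.1 0 0 0 0"

```text
clock: 9.4
position: [0.5307, 0.0635, 0.0121]
eef_rot: [0.998, 0.058, 0.0, 0.001]
ft_force: [-0.8, -4.5, 0.5]
grip_width: 0.0001
```

apply_moves --pt "0 -0.1 0 0 0 0"

```text
clock: 9.5
position: [0.5306, 0.0644, 0.0121]
eef_rot: [0.998, 0.058, 0.0, 0.001]
ft_force: [-0.1, -5.4, -0.0]
grip_width: 0.0002
```

apply_moves --pt "0 -0.1 0 0 0 0"

```text
clock: 9.6
position: [0.5305, 0.0655, 0.0121]
eef_rot: [0.998, 0.058, 0.0, 0.001]
ft_force: [0.3, -4.9, 0.2]
grip_width: -0.0001
```

```bash
python3 tip.py
```

```text
9.6 split xy mm [-49.4  53.1] z 12.1 yaw 0.1152 tilt [ 0.0002 -0.0018] F split [-0.33 -4.94] 0.19
tip lowest z 54.3 y [42.  68.1]
lever top 1193 y lo/hi [69.5 85.1] gauge mm ~ 17.5
```

apply_moves --pt "0 -0.1 0 0 0 0"

```text
clock: 9.75
position: [0.5303, 0.0666, 0.0121]
eef_rot: [0.998, 0.058, 0.0, 0.001]
ft_force: [-0.5, -4.2, -0.2]
grip_width: -0.0
```

apply_moves --pt "0 -0.1 0 0 0 0"

```text
clock: 9.85
position: [0.5301, 0.0684, 0.0121]
eef_rot: [0.998, 0.058, 0.0, -0.0]
ft_force: [0.2, -0.8, -0.2]
grip_width: -0.0003
```

apply_moves --pt "0 -0.1 0 0 0 0"

```text
clock: 9.95
position: [0.5299, 0.0704, 0.012]
eef_rot: [0.998, 0.058, -0.0, -0.001]
ft_force: [-0.4, -0.8, 1.1]
grip_width: -0.0001
```

apply_moves --pt "0 -0.1 0 0 0 0"

```text
clock: 10.05
position: [0.5297, 0.0712, 0.012]
eef_rot: [0.998, 0.058, -0.0, -0.001]
ft_force: [-0.2, 0.1, -0.1]
grip_width: 0.0001
```

```bash
python3 tip.py
```

```text
10.05 split xy mm [-49.5  59. ] z 12.0 yaw 0.1163 tilt [-0.0002  0.0016] F split [-0.14  0.15] -0.13
tip lowest z 54.5 y [47.6 74. ]
lever top 1244 y lo/hi [79.2 95.1] gauge mm ~ 27.3
```

Second click (gauge ≈ 28). Now on towards the third.

apply_moves --pt "0 -0.1 0 0 0 0" --pt "0 -0.1 0 0 0 0" --pt "0 -0.1 0 0 0 0" --pt "0 -0.1 0 0 0 0" --pt "0 -0.1 0 0 0 0"

```text
clock: 10.6
position: [0.5293, 0.0753, 0.0121]
eef_rot: [0.998, 0.058, 0.0, 0.0]
ft_force: [-1.1, -1.1, -0.2]
grip_width: -0.0002
```

apply_moves --pt "0 -0.1 0 0 0 0" --pt "0 -0.1 0 0 0 0" --pt "0 -0.1 0 0 0 0"

```text
clock: 10.9
position: [0.5291, 0.0774, 0.0121]
eef_rot: [0.998, 0.058, 0.0, 0.001]
ft_force: [-0.2, -5.0, 0.1]
grip_width: 0.0
```

```bash
python3 tip.py
```

```text
10.9 split xy mm [-49.4  65.2] z 12.1 yaw 0.1153 tilt [ 0.0002 -0.0019] F split [-0.79 -4.94] 0.09
tip lowest z 54.7 y [54.  80.1]
lever top 1201 y lo/hi [81.7 97.2] gauge mm ~ 29.6
```

apply_moves --pt "0 -0.1 0 0 0 0" --pt "0 -0.1 0 0 0 0"

```text
clock: 11.15
position: [0.5288, 0.0795, 0.0121]
eef_rot: [0.998, 0.058, 0.0, 0.001]
ft_force: [1.0, -5.4, 0.1]
grip_width: -0.0002
```

apply_moves --pt "0 -0.1 0 0 0 0"

```text
clock: 11.25
position: [0.5287, 0.0806, 0.0121]
eef_rot: [0.998, 0.058, 0.0, 0.001]
ft_force: [-0.4, -4.4, 0.9]
grip_width: -0.0003
```

apply_moves --pt "0 -0.1 0 0 0 0"

```text
clock: 11.35
position: [0.5285, 0.0824, 0.0121]
eef_rot: [0.998, 0.058, -0.0, -0.0]
ft_force: [-0.4, -1.3, -0.4]
grip_width: -0.0001
```

Force dropped (third click), so I back off now.

apply_moves --pt "0 0.3 0 0 0 0" --pt "0 0.7 0 0 0 0" --pt "0 1 0 0 0 0" --pt "0 0 0 0 0 0"

```text
clock: 11.75
position: [0.5311, 0.0612, 0.0121]
eef_rot: [0.998, 0.057, 0.0, 0.0]
ft_force: [0.5, 0.3, 1.0]
grip_width: -0.0002
```

```bash
python3 tip.py
```

```text
11.75 split xy mm [-49.3  48.8] z 12.1 yaw 0.1142 tilt [ 0.0003 -0.0001] F split [0.53 0.28] 0.96
tip lowest z 54.7 y [37.5 63.9]
lever top 1709 y lo/hi [ 93.1 108.9] gauge mm ~ 41.2
```

Lever rests at ≈ 42 mm (third notch), untouched. Now I lift, go over to the channel mouth and drop behind the heel.

apply_moves --pt "0 0 -2 0 0 0" --pt "0 0 -2 0 0 0" --pt "0 0 -2 0 0 0" --pt "0 0 0 0 0 0"

```text
clock: 12.2
position: [0.5333, 0.0624, 0.0748]
eef_rot: [0.998, 0.058, 0.003, -0.0]
ft_force: [1.3, 0.2, -0.1]
grip_width: 0.0004
```

apply_moves --pt "-1.4 3 0 0 0 0" --pt "-1.4 3 0 0 0 0" --pt "-1.4 3 0 0 0 0" --pt "-1.4 3 0 0 0 0" --pt "-1.4 3 0 0 0 0"

```text
clock: 12.7
position: [0.4776, -0.0956, 0.0712]
eef_rot: [0.998, 0.058, -0.0, -0.0]
ft_force: [-0.3, -0.2, -0.6]
grip_width: -0.0001
```

apply_moves --pt "0 0 0 0 0 0" --pt "0 0 0 0 0 0"

```text
clock: 12.9
position: [0.478, -0.0949, 0.0714]
eef_rot: [0.998, 0.057, -0.0, -0.0]
ft_force: [0.5, -0.5, 0.4]
grip_width: -0.0001
```

```bash
python3 tip.py;  python3 lev.py
```

```text
12.9 split xy mm [-120.4  -99.9] z 71.4 yaw 0.1141 tilt [-0.0008  0.0009] F split [ 0.44 -0.53] 0.35
tip lowest z 113.7 y [-111.3  -85.1]
lever top 55 y lo/hi [91.9 94.7] gauge mm ~ 33.5
12.95 split xy mm [-120.   -99.4] z 71.5 yaw 0.1155 tilt [-0.0006  0.0009] F split [ 0.2  -0.33] 0.27
lever 178 lo [-62.7  91. ] hi [-45.8  95.3] z 72.0 rect [array([-54.1,  92.9]), array([ 3.9, 17.8]), np.float64(84.0)]
heel 8871 lo [ -94.3 -129.7] hi [-36.3 -71.5] z 64.0 rect [array([ -65.7, -100.6]), array([60.1, 59.2]), np.float64(89.8)]
```

apply_moves --pt "0 0.2 2 0 0 0" --pt "0 0 2 0 0 0" --pt "0 0 1.5 0 0 0" --pt "0 0 1.1 0 0 0" --pt "0 0 0 0 0 0"

```text
clock: 13.5
position: [0.4776, -0.0954, 0.0046]
eef_rot: [0.998, 0.059, -0.001, -0.001]
ft_force: [0.3, 0.8, -0.9]
grip_width: 0.0004
```

```bash
python3 tip.py;  python3 lev.py|tail -1; python3 -c "
from h import *
cv2.imwrite('pics/w5.png',arm.snapshot('wrist')[0])"
```

```text
13.5 split xy mm [-120.8 -100.4] z 4.6 yaw 0.1173 tilt [-0.0029  0.0011] F split [0.37 0.74] -0.85
tip lowest z 46.9 y [-111.7  -85.4]
heel 20310 lo [ -94.2 -129.6] hi [-36.4 -71.6] z 64.0 rect [array([ -65.6, -100.7]), array([60.2, 59.6]), np.float64(89.7)]
```

View pics/w5.png

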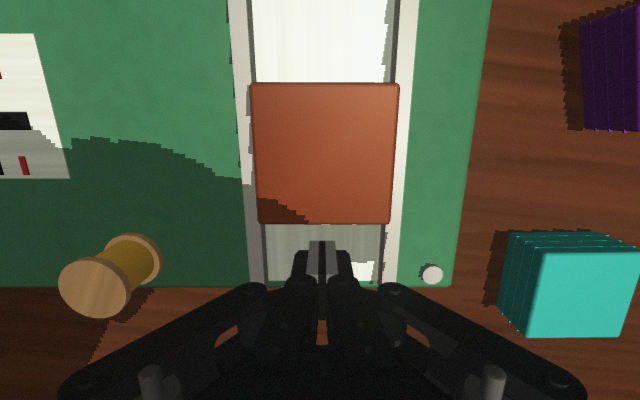

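Fingertips are in the channel (322,250), behind the heel (face at row 222) and inside the rails, with the spool clear at left. Pushing forward.

apply_moves --pt "0.3 0 0 0 0 0" --pt "0.3 0 0 0 0 0" --pt "0.3 0 0 0 0 0" --pt "0.3 0 0 0 0 0" --pt "0.2 0 0 0 0 0"

```text
clock: 14.15
position: [0.4933, -0.0952, 0.0062]
eef_rot: [0.998, 0.058, 0.0, 0.0]
ft_force: [-0.3, 0.2, 0.5]
grip_width: 0.0002
```

apply_moves --pt "0.2 0 0 0 0 0" --pt "0.2 0 0 0 0 0" --pt "0.3 0 0 0 0 0" --pt "0.3 0 0 0 0 0" --pt "0.3 0 0 0 0 0"

```text
clock: 14.65
position: [0.5061, -0.0935, 0.006]
eef_rot: [0.998, 0.058, 0.0, -0.0]
ft_force: [-1.0, -0.2, -0.7]
grip_width: 0.0004
```

```bash
python3 tip.py;  python3 lev.py|tail -1
```

```text
14.65 split xy mm [ -92.3 -101.9] z 6.0 yaw 0.1159 tilt [0.0004 0.0001] F split [-0.99 -0.1 ] -0.67
tip lowest z 55.0 y [-113.3  -86.7]
heel 18270 lo [ -80.8 -129.4] hi [-22.6 -71.6] z 64.0 rect [array([ -52.2, -100.5]), array([60.3, 60. ]), np.float64(89.8)]
```

apply_moves --pt "0.3 0 0 0 0 0" --pt "0.3 0 0 0 0 0" --pt "0.3 0 0 0 0 0" --pt "0.3 0 0 0 0 0" --pt "0.3 0 0 0 0 0"

```text
clock: 15.25
position: [0.5208, -0.0919, 0.0061]
eef_rot: [0.998, 0.058, -0.0, 0.0]
ft_force: [-1.5, -1.1, 1.2]
grip_width: 0.0001
```

apply_moves --pt "0.3 0 0 0 0 0" --pt "0.3 0 0 0 0 0" --pt "0.3 0 0 0 0 0" --pt "0.3 0 0 0 0 0" --pt "0.3 0 0 0 0 0"

```text
clock: 15.75
position: [0.5358, -0.0901, 0.0061]
eef_rot: [0.998, 0.058, 0.0, 0.0]
ft_force: [-2.2, -0.5, 0.8]
grip_width: -0.0002
```

apply_moves --pt "0.3 0 0 0 0 0" --pt "0.3 0 0 0 0 0" --pt "0.3 0 0 0 0 0" --pt "0.3 0 0 0 0 0" --pt "0.2 0 0 0 0 0"

```text
clock: 16.25
position: [0.5499, -0.0885, 0.0061]
eef_rot: [0.998, 0.058, 0.0, 0.0]
ft_force: [-1.5, -0.6, -1.2]
grip_width: 0.0002
```

```bash
python3 tip.py;  python3 lev.py|tail -1
```

```text
16.25 split xy mm [ -48.3 -102.1] z 6.1 yaw 0.1159 tilt [ 0.0005 -0.    ] F split [-1.6  -0.41] -1.22
tip lowest z 55.0 y [-113.4  -86.9]
heel 18291 lo [ -37.3 -129.5] hi [ 21.1 -71.6] z 64.0 rect [array([  -8.9, -100.7]), array([60.2, 60.8]), np.float64(89.8)]
```

About 8.5 mm to go. I push slowly until the gate reacts.

apply_moves --pt "0.15 0 0 0 0 0" --pt "0.15 0 0 0 0 0" --pt "0.15 0 0 0 0 0" --pt "0.15 0 0 0 0 0" --pt "0.1 0 0 0 0 0"

```text
clock: 16.85
position: [0.5564, -0.0877, 0.0061]
eef_rot: [0.998, 0.058, -0.0, 0.0]
ft_force: [-3.7, -0.4, 2.1]
grip_width: 0.0
```

apply_moves --pt "0.1 0 0 0 0 0"

```text
clock: 16.95
position: [0.5573, -0.0876, 0.0061]
eef_rot: [0.998, 0.058, -0.0, 0.0]
ft_force: [-3.2, -0.6, 2.4]
grip_width: 0.0003
```

apply_moves --pt "0.05 0 0 0 0 0"

```text
clock: 17.05
position: [0.5579, -0.0876, 0.0061]
eef_rot: [0.998, 0.058, 0.0, 0.0]
ft_force: [-3.0, -0.1, 2.4]
grip_width: -0.0005
```

```bash
python3 tip.py;  python3 lev.py|tail -1
```

```text
17.05 split xy mm [ -40.2 -102.1] z 6.1 yaw 0.1158 tilt [ 0.     -0.0001] F split [-2.97  0.21] 2.44
tip lowest z 55.0 y [-113.4  -86.8]
heel 16639 lo [ -29.4 -129.6] hi [ 24.5 -71.6] z 64.0 rect [array([  -3.1, -100.6]), array([60.1, 56.3]), np.float64(89.7)]
```

apply_moves --pt "0.05 0 0 0 0 0"

```text
clock: 17.25
position: [0.5579, -0.0876, 0.0061]
eef_rot: [0.998, 0.058, -0.0, 0.0]
ft_force: [-5.5, -0.5, 4.3]
grip_width: -0.0002
```

apply_moves --pt "0.05 0 0 0 0 0"

```text
clock: 17.35
position: [0.5579, -0.0876, 0.006]
eef_rot: [0.998, 0.058, -0.001, 0.0]
ft_force: [-6.1, -0.8, 4.5]
grip_width: -0.0
```

apply_moves --pt "0.05 0 0 0 0 0"

```text
clock: 17.45
position: [0.5578, -0.0876, 0.006]
eef_rot: [0.998, 0.058, -0.001, 0.0]
ft_force: [-7.8, -2.4, 6.7]
grip_width: -0.0002
```

```bash
python3 tip.py;  python3 lev.py|tail -1
```

```text
17.45 split xy mm [ -40.3 -102.1] z 6.0 yaw 0.1155 tilt [-0.0026 -0.0007] F split [-7.98 -1.45] 6.71
tip lowest z 54.8 y [-113.4  -86.8]
heel 16646 lo [ -29.4 -129.6] hi [ 24.5 -71.6] z 64.0 rect [array([  -3. , -100.6]), array([60.3, 56.5]), np.float64(89.5)]
```

Force rises with no motion, so the block is against the gate. Back straight out, then lift and check.

apply_moves --pt "-0.3 0 0 0 0 0" --pt "-1 0 0 0 0 0" --pt "-1.7 0 0 0 0 0" --pt "-2 0 0 0 0 0" --pt "0 0 0 0 0 0"

```text
clock: 18.05
position: [0.5067, -0.0928, 0.0056]
eef_rot: [0.998, 0.057, -0.001, -0.001]
ft_force: [-0.2, -0.4, -0.9]
grip_width: -0.0001
```

apply_moves --pt "0 0 -3 0 0 0" --pt "0 0 -3 0 0 0" --pt "0 -3 -4 0 0 0" --pt "0 -4 -3 0 0 0" --pt "0 0 0 0 0 0"

```text
clock: 18.55
position: [0.5053, -0.0206, 0.141]
eef_rot: [0.998, 0.06, 0.005, -0.0]
ft_force: [0.9, -0.5, -0.5]
grip_width: -0.0001
```

```bash
python3 loc.py; python3 - <<'E'
from meas import *
im,d,w=pts("wrist");cv2.imwrite("pics/w6.png",im);meas(im,w,np.array([.5858,.0185]),.118)
E
```

```text
18.55 split xy mm [-84.6 -29.4] z 141.0 yaw 0.1205 tilt [0.0097 0.0006] F split [ 0.79 -0.62] -0.48
lever 662 lo [-62.5  92.5] hi [-37.1 109. ] z 75.2 rect [array([-49.8, 101. ]), array([25.7, 17.4]), np.float64(0.3)]
heel 4984 lo [ -30.  -129.1] hi [ 24.7 -70.7] z 64.0 rect [array([  -2.7, -100.2]), array([55.3, 59.9]), np.float64(0.1)]
spool 843 lo [-142.8   -4. ] hi [-112.7   25.9] z 63.9 rect [array([-127.4,   11. ]), array([31.8, 31.8]), np.float64(3.9)]
tin 3397 lo [ 13. -26.] hi [70.  49.1] z 58.6 rect [array([50. ,  8.5]), array([85.2, 49.8]), np.float64(39.4)]
gate 3783 lo [  29.2 -145.7] hi [ 56.2 -56.6] z 75.1 rect [array([ 43.1, -99. ]), array([103.1,  28.2]), np.float64(89.7)]
rails 2862 lo [-143.1 -141.2] hi [ 29.4 -58.9] z 41.9 rect [array([ -45. , -100.6]), array([ 86.3, 201.9]), np.float64(88.6)]
```

View pics/w6.png

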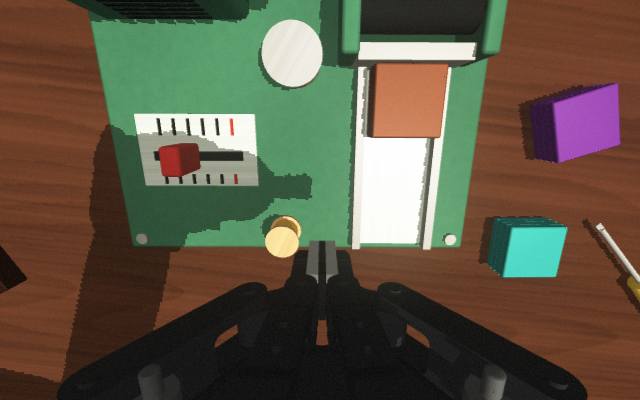

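The final view shows the block flush against the gate (near edge at x = −30 mm, so its centre is about 0) and the lever at y ≈ 101 mm (gauge ≈ 41–42 mm). The spool and tin are in place and the arm is clear. I let it settle and hand in.

apply_moves --pt "0 0 0 0 0 0" --pt "0 0 0 0 0 0" --pt "0 0 0 0 0 0"

```text
clock: 18.9
position: [0.5007, -0.0243, 0.1347]
eef_rot: [0.998, 0.057, -0.001, -0.0]
ft_force: [0.5, -0.2, -0.0]
grip_width: 0.0001
```

```bash
python3 loc.py; python3 -c "
from workcell import arm
print(arm.sign_off())"
```

```text
18.9 split xy mm [-89.5 -32.5] z 134.7 yaw 0.1144 tilt [-0.0025  0.0003] F split [ 0.46 -0.29] -0.04
the job is handed in; nothing more can be done
None
```

I set the lever to the third click and pushed the leather block home against the gate. The job was handed in at 18.9 s; it reports no verdict.

**Lever:** I pushed it with shut fingertips at about 5 N and counted three force drops. After backing off it measured about 41–42 mm along its slot, and the last view still showed it there.

**Block:** I pushed it along the channel until the force rose to about 8 N with no more motion. Its near edge then measured −30 mm in the splitter's frame, which puts its centre at about x = 0, y = −100 mm. Its top measured 64 mm above the bench, so it is lying flat.

**Other things:** The spool was where it started. The tin looked unmoved in the picture, but a nearby part spoiled its final measurement. I did not measure the glue, dye, driver, hammer or spare again; the arm never went near them. At the end the arm was clear and touching nothing.

**A disagreement:** The reported TCP height was about 38 mm lower than where the wrist and side cameras saw the fingertips. My first approach therefore passed over the lever without touching it. I corrected for this from the camera depth before the first contact.

I used 9 of the 12 picture views.

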